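# Hold the loupe over the plaster rosette at the gauge's height

## Task

Clear the spatula off the plaster rosette and lay it flat in the open drawer of the little tool chest, lowering it in below the rim rather than dropping it; then pick up the reading loupe and hold it level with its lens centred over the rosette, at the height marked by the brass pointer of the height gauge. Finish while still holding the loupe there in the gripper, steady and touching nothing else, never letting it touch the plaster. Leave the pointer where it is set, and the two bottles and the white pot where they stand.

Things in the scene. Friction and masses are not known exactly. Their poses are not given: they have to be found in the camera images.
- panel: white plaster panel, fixed: a 150 x 150 mm slab 20 mm thick lying flat on the table, with a round rosette (disc of eight petals, 90 mm across, level top 8 mm higher, at 28 mm) at its centre. Origin: centre of the underside; z up; +x points to the height gauge, on the side away from the robot
- rosette (a point): centre of the rosette's top, 28 mm above the table; axes as the panel's
- gauge: height gauge, fixed, 135 mm from the panel's centre on its far (+x) side: dark steel foot 50 x 80 x 20 mm and an upright 10 x 12 mm aluminium post 200 mm tall with tick marks. Origin: centre of the foot's underside; z up, -x towards the panel
- pointer (a joint): brass pointer sliding up the gauge's post, held by friction (about 4 N); value in m; its mid-height is 95 mm above the table at 0 and rises 1:1 with the value (set between 0 and 0.055). Pushing it moves it: leave it be
- pointer_tip (a point): tip of the brass pointer's flat needle (4 mm thick, at its mid-thickness), which reaches 65 mm from the post towards the panel and ends about 70 mm short of the rosette's centre; z up. Its height is the height at which the middle of the lens is to be held
- loupe: loose reading loupe lying flat on the table, about 160 g: dark steel round frame 72 mm across and 18 mm high with a clear lens 62 mm across in it, and a straight dark wooden handle 104 mm long, 16 mm wide, 18 mm high that runs along the loupe's -x, from 46 to 150 mm from the lens centre, with a short neck between. Origin: centre of the frame's underside, below the lens centre; z up. Centre of mass about 60 mm from the lens centre along -x
- lens (a point): middle of the lens, 9 mm above the loupe's underside; axes as the loupe's
- loupe_grip (a point): point on the handle's axis 80 mm from the lens centre (-x), 9 mm above the underside: a good place to grip across the 16 mm width
- spatula: loose plasterer's spatula lying flat across the rosette with its blade roughly towards the robot, about 50 g, 150 mm long: light wooden handle 100 mm long, 14 mm wide, 12 mm thick, then a thin brass ferrule and steel blade 16 mm wide and 2 mm thick (underside 5 mm above the handle's) along +x. Origin: centre of the handle's underside; the handle runs from -50 to +50 mm, the blade's tip lies at +100 mm in x; z up; centre of mass about 10 mm to the +x side
- chest: small wooden tool chest, fixed, 220 x 250 x 85 mm high (x, y, z), on the robot's left or right, with one drawer that slides out along its -x, towards the robot. Origin: centre of the underside; z up. The front edge of its top, over the drawer, lies at x = -95 mm
- chest_drawer0 (a joint): how far the drawer stands open, m (0 shut, at most 0.15; starts 0.125 to 0.145; slides with about 1 N). It is left open
- drawer_floor (a point): centre of the drawer's inner floor (22 mm above the table), moving with the drawer; axes as the chest's. The drawer's inside is 175 mm (x) by 208 mm (y), side walls 41 mm high above the floor, its front board 51 mm high with a brass knob outside. Seen from above, the part not covered by the chest's top runs from x = -87 mm to x = -93 mm + joint value in this frame
- ochre_bottle: amber paint bottle, 52 mm across, 130 mm high, standing beyond the panel: leave alone. Origin: centre of the underside
- black_bottle: black paint bottle, 48 mm across, 120 mm high, standing beyond the panel: leave alone. Origin: centre of the underside
- pot: small white ceramic pot, 60 mm across, 50 mm high, standing beyond the panel: leave alone. Origin: centre of the underside

How it is judged:
By the outcome, as a careful person would: the job done as asked, in the order asked, and still so for the second after the job is handed in, while the arm keeps its last pose, push and grip.
It also fails if it takes over 64 s, if anything falls off the work surface, if the arm or the gripper's body presses on something with over 40 N, if the wrist force passes 120 N, or if a joint passes its speed limit or range.

## Robot

A 6-joint arm with a two-finger parallel gripper is mounted at the origin on the work surface. World frame = base frame: x ahead of the robot, y to its left, z up, the work surface at z = 0. Lengths are in m, angles in degrees, forces in N, time in s.
With the tool pointing down it reaches from about 0.4 to 0.825 m from the base axis. Payload 7 kg.
Tool frame: the origin (TCP) lies midway between the tips of the shut fingers; the grasp point (between the pads) lies 19 mm behind it (ctrl.hold_point_z is the distance from the TCP to the grasp point, in m); z points along the fingers, y is the line along which they close (so a half turn about z gives the same grasp; the last joint's range is limited). The gripper opens to 88 mm and grips with 3 to 60 N. Pads are 19 mm wide; open, the fingers measure 130 mm over their backs; the gripper's body (78 mm by 193 mm) begins 47 mm behind the grasp point.
Start: joints at [91.507, 20.546, 0.682, 0, -70.136, -16.507], TCP at [0.175, 0.652, 0.227] pointing down, gripper open.
Joint ranges: [-176.03, 176.03], [-82.01, 121.73], [-58.28, 71.71], [-173.87, 95.51], [-174.79, -0.11], [-173.66, 173.66]. Speed limits (degrees/s): [136.94, 136.94, 172.46, 180, 180, 180].

## Interface

Orientations are given as [roll, pitch, yaw] about the fixed x, y, z axes, in that order (R = Rz(yaw) Ry(pitch) Rx(roll)).
In Python, from plant import ctrl gives the robot as it stands.
- The arm moves only by the tool apply_moves, never from a script. Its argument "deltas" is a list of rows, each an object with "fingers": the finger opening in mm, from 0 to 87.6; "delta_pos": the shift along the tool's x, y, z in mm, a list of three; "angular": the turn, a rotation vector about the tool's x, y, z in degrees, a list of three. A call has 1 to 10 rows; each row is the pose to reach, as a shift and turn from the pose commanded when the call began, along the tool's axes at that moment; what a row does not reach only later rows make up. A row lasts 1/10 s, in which the tool goes at most 50 mm and 8.59 degrees, less where a joint would pass 70% of its speed; a pose out of reach is approached as far as the arm can. A call with a gripper value outside its range is refused whole. The fingers move at their own pace and stop on an object; the grip force is fixed at half the most. Time passes only in rows, so rows that repeat a pose let the fingers close. It gives the time, the measured TCP pose, the force, the opening and the grip force at its end, in the units of the state.
- ctrl.get_obs(): the state, without advancing time (a new reading comes with each control period).
- ctrl.snapshot(name): name is "scene" or "side" or "wrist"; returns the picture (420x560x3 uint8, red, green, blue); there is no depth.
- ctrl.camera_params(name): a dict with "fx", "fy", "cx", "cy" (pixels), "cam_to_world" (4x4, takes a point from camera to world coordinates); the wrist camera has in their place "mount" (4x4, takes a point from camera to tool coordinates, whose origin is the TCP and whose axes are the flange's). Camera axes: x right, y up, looking along -z (the intrinsics and any distortion apply to the point x, -y, -z); pixel columns grow to the right and rows downward; lengths in m; the calibration is good to about 2 mm. The wrist camera is an equidistant fisheye: a pixel r from the principal point sees the ray r / f radians off the axis. A picture is of the moment at which its call begins: read the wrist's pose just before it. camera_params takes no time and is no camera call.
- ctrl.close_job(): hands the job in; it is judged then, once.
The state is a dict: "clock": time; "joint_pos": joint angles; "qvel": joint speeds; "tau": joint torques, N m; "tool_pos": TCP position; "orientation": TCP orientation; "force": force on the tool from outside, world axes, zero at the start; "moment": the same for the moment, N m; "opening": finger opening in m; "gripper_force": force on a finger pad.
Only numpy, scipy, OpenCV 4.12 (cv2) and the standard library are available. Lean on these libraries where they do the work, as an engineer would, in place of code of your own. Each camera call takes 0.05 s, during which the arm holds its last target. There are 200 camera calls.

## Working session

There is one attempt and no reset: what is moved stays moved. The work goes in short steps, Python scripts to look and compute and a tool call to move; the robot and the scene stay as the last step left them, time stands still between calls to the robot, and variables do not carry over. Pictures are saved under pics/ and viewed, at most 10 in all, crops included, and the job is handed in when it is done.

Besides the shell and the picture viewer there is one more tool, called after "Emit:" as name(argument=value, ...) on one line, values as JSON. apply_moves: Moves the arm, as the interface text tells. Its arguments: {"type":"object","properties":{"deltas":{"type":"array"}},"required":["deltas"]}

```bash
ls; mkdir -p pics
python3 - <<'E'
from plant import ctrl
import cv2,numpy as np
o=ctrl.get_obs();print(o)
for n in("scene","side","wrist"):
    p=ctrl.camera_params(n);print(n,{k:np.round(v,4).tolist() if not isinstance(v,str) else v for k,v in p.items()})
    cv2.imwrite(f"pics/{n}0.png",ctrl.snapshot(n)[:,:,::-1])
E
```

```text
pics
{'clock': 0.0, 'joint_pos': array([ 9.15070440e+01,  2.05904842e+01,  6.32576746e-01, -2.17373597e-02,
       -7.01336109e+01, -1.65062084e+01]), 'qvel': array([ 0.02651913,  0.07661514,  0.10144772, -0.01605942, -0.0333757 ,
       -0.10148053]), 'tau': array([-5.05669523e-04, -5.82726645e+01,  2.93059945e+01,  6.99714527e+00,
        6.96104922e-03, -1.46141033e-04]), 'tool_pos': array([0.17459059, 0.65152067, 0.22561922]), 'orientation': array([ 1.79906447e+02, -6.41261715e-03, -1.50065624e+01]), 'force': array([ 0.07329597, -0.09282958, -0.5199612 ]), 'moment': array([0.04166315, 0.02224322, 0.02216633]), 'gripper_force': 0.0, 'opening': 0.08754382680004849}
scene {'fx': 439.0634, 'fy': 439.0634, 'cx': 276.8862, 'cy': 206.985, 'cam_to_world': [[0.7365, -0.4147, 0.5343, 1.2183], [0.6764, 0.4576, -0.5772, -0.6196], [-0.0052, 0.7865, 0.6175, 0.7364], [0.0, 0.0, 0.0, 1.0]]}
side {'fx': 381.004, 'fy': 381.004, 'cx': 277.1083, 'cy': 210.9383, 'cam_to_world': [[-0.8336, 0.4106, -0.3696, 0.3325], [-0.5524, -0.6159, 0.5617, 0.462], [0.003, 0.6724, 0.7402, 0.7134], [0.0, 0.0, 0.0, 1.0]]}
wrist {'fx': 325.1923, 'fy': 325.1923, 'cx': 275.1486, 'cy': 208.9742, 'mount': [[0.0001, 0.956, 0.2934, 0.0797], [1.0, -0.0003, 0.0007, -0.0002], [0.0008, 0.2934, -0.956, -0.1583], [0.0, 0.0, 0.0, 1.0]]}
```

View pics/scene0.png

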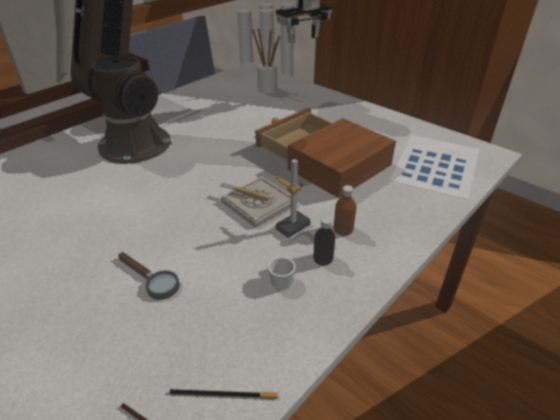

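View pics/side0.png

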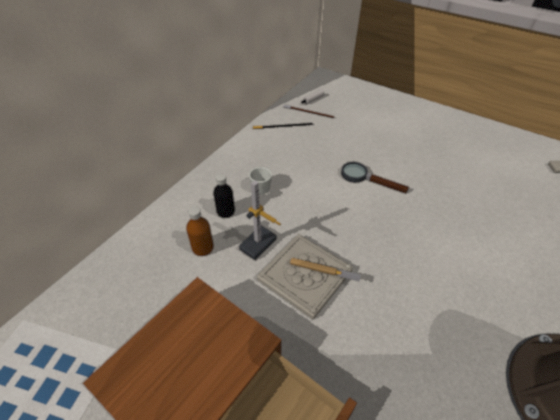

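The scene view shows the loupe at about (162,284) with its handle end at (120,256), the panel at (260,200), and the gauge at (294,225). In the side view the spatula handle runs from (292,263) to (340,272), its blade tip is at (372,278), and the loupe is at (354,172). The chest front is lower right.

```bash
cat > h.py <<'E'
from plant import ctrl
import cv2,numpy as np
from scipy.spatial.transform import Rotation as R
def tool():
    o=ctrl.get_obs();T=np.eye(4);T[:3,:3]=R.from_euler('xyz',o['orientation'],degrees=True).as_matrix();T[:3,3]=o['tool_pos'];return T
def ray(n,uv,T=None):
    p=ctrl.camera_params(n);a=(uv[0]-p['cx'])/p['fx'];b=(uv[1]-p['cy'])/p['fy']
    if n=='wrist':
        t=np.hypot(a,b);s=np.sin(t)/max(t,1e-9);d=np.array([a*s,-b*s,-np.cos(t)]);M=T@p['mount']
    else: d=np.array([a,-b,-1.]);M=p['cam_to_world']
    d=M[:3,:3]@d;return M[:3,3],d/np.linalg.norm(d)
def plane(r,z): return r[0]+r[1]*(z-r[0][2])/r[1][2]
def tri(*rs):
    A=0;b=0
    for c,d in rs:
        P=np.eye(3)-np.outer(d,d);A=A+P;b=b+P@c
    x=np.linalg.solve(A,b);return x,max(np.linalg.norm(np.cross(x-c,d)) for c,d in rs)
def proj(n,X,T=None):
    p=ctrl.camera_params(n);M=T@p['mount'] if n=='wrist' else p['cam_to_world']
    q=np.linalg.inv(M)@np.append(X,1);x,y,z=q[0],-q[1],-q[2]
    if n=='wrist':
        r=np.hypot(x,y);t=np.arctan2(r,z);return np.array([p['cx']+p['fx']*t*x/r,p['cy']+p['fy']*t*y/r])
    return np.array([p['cx']+p['fx']*x/z,p['cy']+p['fy']*y/z])
E
python3 - <<'E'
from h import *
np.set_printoptions(precision=4,suppress=True)
P={'loupe':((162,284),(354,172)),'lh':((122,257),(408,189)),'panel':((259,198),(306,274)),'sp_butt':((272,197),(292,263)),'sp_hend':((236,189),(338,272)),'tip':((277,179),(278,222)),'foot':((294,226),(258,243)),'chest_corner':((290,149),(279,346))}
for k,(a,b) in P.items(): print(k,*tri(ray('scene',a),ray('side',b)))
E
```

```text
loupe [ 0.5877 -0.311   0.0092] 0.00029413904072576224
lh [ 0.4425 -0.3254  0.0085] 0.004139382648062104
panel [0.5292 0.051  0.0144] 0.0013275436526385136
sp_butt [0.5662 0.0577 0.0333] 0.005527050233336487
sp_hend [0.4708 0.0207 0.0329] 0.0018506486498173756
tip [0.6101 0.0375 0.1213] 0.0005835082117597066
foot [0.6692 0.0345 0.0047] 0.002043631582463083
chest_corner [0.479  0.2349 0.068 ] 0.0019401186029282581
```

View pics/wrist0.png

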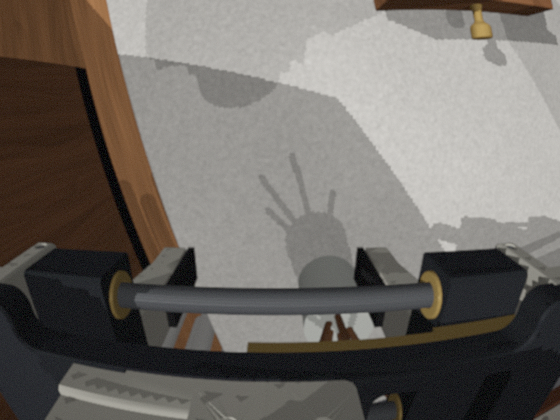

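Emit:
apply_moves(deltas=[{"fingers": 87,"delta_pos": [0,0,-40],"angular": [0,0,8]},{"fingers": 87,"delta_pos": [0,0,-75],"angular": [0,0,16]},{"fingers": 87,"delta_pos": [35,28,-75],"angular": [0,0,24]},{"fingers": 87,"delta_pos": [70,56,-75],"angular": [0,0,32]},{"fingers": 87,"delta_pos": [105,84,-75],"angular": [0,0,40]},{"fingers": 87,"delta_pos": [140,112,-75],"angular": [0,0,48]},{"fingers": 87,"delta_pos": [175,140,-75],"angular": [0,0,56]},{"fingers": 87,"delta_pos": [210,168,-75],"angular": [0,0,64]},{"fingers": 87,"delta_pos": [245,196,-75],"angular": [0,0,72]},{"fingers": 87,"delta_pos": [280,224,-75],"angular": [0,0,80]}])

```text
clock: 1.15
tool_pos: [0.3878, 0.3614, 0.3016]
orientation: [180.0, 0.0, -95.3]
force: [-0.1, 0.5, -0.1]
opening: 0.0869
gripper_force: 0.0
```

```bash
cat >> h.py <<'E'
def to(pos,yaw):
    T=tool();G=R.from_euler('xyz',[180,0,yaw],degrees=True);A=R.from_matrix(T[:3,:3])
    print('delta mm',np.round(A.inv().apply(np.array(pos)-T[:3,3])*1000,1),'rotvec',np.round((A.inv()*G).as_rotvec(degrees=True),2),'at',T[:3,3].round(4),ctrl.get_obs()['orientation'].round(2))
E
python3 -c "
from h import *
to([.55,.15,.3],-160);print(ctrl.get_obs()['joint_pos'].round(1),ctrl.get_obs()['clock'])"
```

```text
delta mm [ 195.5 -181.1    1.5] rotvec [1.000e-02 0.000e+00 6.469e+01] at [0.3878 0.3614 0.3016] [ 1.800e+02  1.000e-02 -9.531e+01]
[ 64.2   4.4 -10.5  -0.  -75.1 -69.5] 1.15
```

```bash
python3 -c "
from h import *
np.save('T1',tool());cv2.imwrite('pics/w1.png',ctrl.snapshot('wrist')[:,:,::-1])"
```

Emit:
apply_moves(deltas=[{"fingers": 87,"delta_pos": [24,-22,0],"angular": [0,0,8]},{"fingers": 87,"delta_pos": [48,-45,0],"angular": [0,0,16]},{"fingers": 87,"delta_pos": [73,-68,0],"angular": [0,0,24]},{"fingers": 87,"delta_pos": [98,-90,0],"angular": [0,0,32]},{"fingers": 87,"delta_pos": [122,-113,0],"angular": [0,0,40]},{"fingers": 87,"delta_pos": [147,-136,0],"angular": [0,0,48]},{"fingers": 87,"delta_pos": [171,-158,0],"angular": [0,0,56]},{"fingers": 87,"delta_pos": [195,-180,0],"angular": [0,0,64.5]},{"fingers": 87,"delta_pos": [195,-180,0],"angular": [0,0,64.5]}])

```text
clock: 2.1
tool_pos: [0.5509, 0.1507, 0.3009]
orientation: [-180.0, -0.1, -159.9]
force: [0.3, 0.4, -0.4]
opening: 0.0872
gripper_force: 0.0
```

```bash
python3 -c "
from h import *
np.save('T2',tool());cv2.imwrite('pics/w2.png',ctrl.snapshot('wrist')[:,:,::-1])
a=cv2.imread('pics/w1.png');b=cv2.imread('pics/w2.png')
cv2.imwrite('pics/w12.png',cv2.resize(np.vstack([a[:290],b[:290]]),(0,0),fx=1.03,fy=1.03))"
```

```text
(no output)
```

View pics/w12.png

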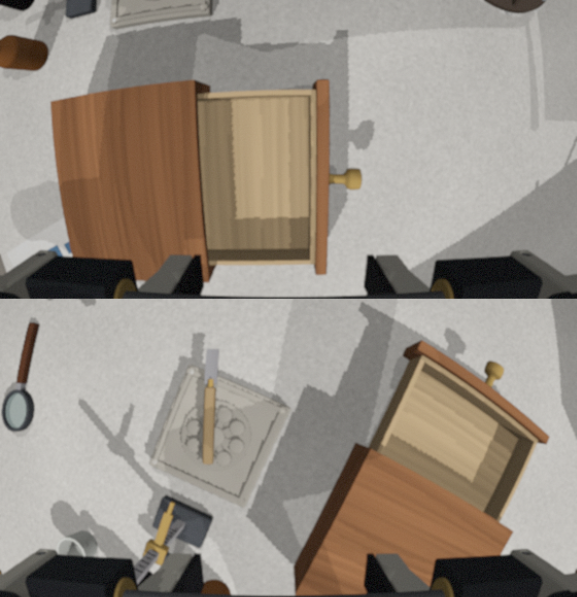

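The top half of the picture is w1. It shows the chest front edge from about (196,81) to (210,281), and the drawer's open area running right to the front board at x≈315. The bottom half is w2. There the spatula handle runs from (208,463) to (209,382) with the blade up to (212,350), the pointer tip is at (170,503), and the loupe is at (17,410).

Run:
```python
from h import *
np.set_printoptions(precision=4,suppress=True)
T1,T2=np.load('T1.npy'),np.load('T2.npy')
def f(a,b): return np.array([a,b])/1.03
W1=lambda a,b: ray('wrist',f(a,b),T1)
W2=lambda a,b: ray('wrist',f(a,b-299)+[0,0],T2)
print('chestR',plane(W1(196,81),.085),plane(W2(373,450),.085),tri(W1(196,81),W2(373,450)))
print('chestL',plane(W1(210,281),.085),plane(W2(511,532),.085),tri(W1(210,281),W2(511,532)))
print('boardR in',plane(W1(315,97),.073),plane(W2(424,360),.063),'boardL in',plane(W1(313,262),.073),plane(W2(532,441),.063))
def mask(img,box,lo,hi):
    x0,y0,x1,y1=box;m=cv2.inRange(cv2.cvtColor(img[y0:y1,x0:x1],cv2.COLOR_BGR2HSV),lo,hi)
    n,l,s,c=cv2.connectedComponentsWithStats(m);i=1+np.argmax(s[1:,4]);p=np.argwhere(l==i)[:,::-1]+[x0,y0];return p.astype(np.float32)
def ends(p):
    c=p.mean(0);u=np.linalg.svd(p-c,full_matrices=False)[2][0];t=(p-c)@u;return c,c+u*t.min(),c+u*t.max(),len(p)
ims={'wrist':cv2.imread('pics/w2.png'),'scene':cv2.imread('pics/scene0.png'),'side':cv2.imread('pics/side0.png')}
sb={'wrist':(185,70,225,170),'scene':(228,180,278,205),'side':(283,252,345,282)}
pb={'wrist':(140,190,185,265),'scene':(268,172,303,195),'side':(244,203,284,228)}
for nm,B in(('spat',sb),('ptr',pb)):
    for n in ims:
        e=ends(mask(ims[n],B[n],(8,90,60),(28,255,255)));print(nm,n,*e)
        for q in e[:3]: 
            if nm=='spat': print('   ',plane(ray(n,q,T2),.040))
def disc(n,B):
    x0,y0,x1,y1=B;g=cv2.cvtColor(ims[n],cv2.COLOR_BGR2GRAY)[y0:y1,x0:x1];m=(g<75).astype(np.uint8)
    c=max(cv2.findContours(m,0,1)[0],key=cv2.contourArea);print('loupe',n,cv2.boundingRect(c),B)
    return c
```

```text
chestR [0.4736 0.2316 0.085 ] [0.4768 0.2328 0.085 ] (array([0.4754, 0.2322, 0.084 ]), np.float64(0.0016540435060789019))
chestL [0.4929 0.4765 0.085 ] [0.498  0.4752 0.085 ] (array([0.4972, 0.4825, 0.0757]), np.float64(0.001678468060901427))
boardR in [0.3423 0.2643 0.073 ] [0.3452 0.2595 0.063 ] boardL in [0.3593 0.4665 0.073 ] [0.3639 0.4638 0.063 ]
spat wrist [202.3631 126.4282] [204.2029  91.8512] [200.6757 158.1424] 369
    [0.5242 0.0406 0.04  ]
    [0.4806 0.0282 0.04  ]
    [0.5648 0.0514 0.04  ]
spat scene [253.8667 192.9524] [235.1533 187.4763] [268.2458 197.1601] 105
    [0.5289 0.0347 0.04  ]
    [0.4732 0.0183 0.04  ]
    [0.5703 0.0469 0.04  ]
spat side [314.5599 266.2814] [290.2053 260.1805] [340.0815 272.6747] 334
    [0.5158 0.0386 0.04  ]
    [0.5669 0.0539 0.04  ]
    [0.4636 0.023  0.04  ]
ptr wrist [156.8965 229.4658] [165.9833 196.445 ] [149.5339 256.2206] 599
ptr scene [289.2661 185.3871] [275.9256 177.1201] [297.9169 190.7478] 124
ptr side [262.1469 213.8644] [248.9295 207.1659] [279.6429 222.7314] 177
```

Run:
```python
from h import *
np.set_printoptions(precision=4,suppress=True)
T2=np.load('T2.npy')
tt=lambda w,s,d: print(*tri(ray('wrist',w,T2),ray('scene',s),ray('side',d)),[plane(ray('wrist',w,T2),.121)])
print('butt');tt((200.7,158.1),(270,197.7),(290.2,260.2))
print('ctr');tt((202.36,126.4),(253.9,192.95),(314.6,266.3))
print('tip');tt((166,196.4),(275.9,177.1),(279.6,222.7))
to([.508,.035,.10],-164)
```

```text
butt
[0.5683 0.0517 0.0347] 0.0027988706535294044 [array([0.5477, 0.0654, 0.121 ])]
ctr
[0.5218 0.0384 0.0351] 0.005484938783150715 [array([0.5149, 0.0566, 0.121 ])]
tip
[0.6035 0.0398 0.1231] 0.0023449833436818414 [array([0.6018, 0.0396, 0.121 ])]
delta mm [ 79.8 -94.8 201. ] rotvec [-0.01 -0.07  4.33] at [0.5501 0.1518 0.3009] [-179.99   -0.07 -159.67]
```

Emit:
apply_moves(deltas=[{"fingers": 70,"delta_pos": [26,-32,20],"angular": [0,0,1.5]},{"fingers": 60,"delta_pos": [53,-63,50],"angular": [0,0,3]},{"fingers": 50,"delta_pos": [79,-95,80],"angular": [0,0,4.3]},{"fingers": 50,"delta_pos": [79,-95,120],"angular": [0,0,4.3]},{"fingers": 50,"delta_pos": [79,-95,160],"angular": [0,0,4.3]},{"fingers": 50,"delta_pos": [79,-95,200],"angular": [0,0,4.3]},{"fingers": 50,"delta_pos": [79,-95,200],"angular": [0,0,4.3]},{"fingers": 50,"delta_pos": [79,-95,200],"angular": [0,0,4.3]}])

```text
clock: 2.95
tool_pos: [0.5088, 0.037, 0.1021]
orientation: [-180.0, -0.1, -163.7]
force: [0.7, 0.1, 1.2]
opening: 0.0497
gripper_force: 0.0
```

```bash
python3 -c "
from h import *
T=tool();np.save('T3',T);i=ctrl.snapshot('wrist')[:,:,::-1].copy();cv2.imwrite('pics/w3.png',i)
print(T[:3,3],ctrl.get_obs()['orientation'],proj('wrist',T[:3,3],T))
cv2.imwrite('pics/w3c.png',cv2.resize(i[:,140:420],(0,0),fx=1.4,fy=1.4))"
```

```text
[0.50881875 0.03696824 0.10213157] [-1.79979105e+02  8.75929340e-02 -1.63685274e+02] [274.69818042 263.1265281 ]
```

View pics/w3c.png

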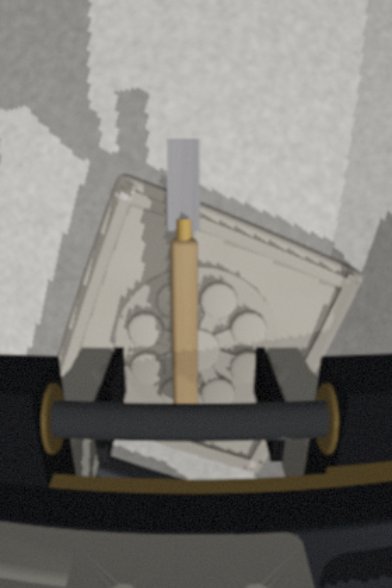

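The spatula is nearly parallel to the tool's x axis. In full-picture pixels its handle starts at about (271,173) and runs down to (272,286), almost centred between the fingers.

Run:
```python
from h import *
np.set_printoptions(precision=4,suppress=True)
T=np.load('T3.npy');i=cv2.imread('pics/w3.png')
m=cv2.inRange(cv2.cvtColor(i,cv2.COLOR_BGR2HSV),(8,75,90),(28,255,255));m[:, :255]=0;m[:,290:]=0
P=[]
for r in range(178,284,6):
    c=np.flatnonzero(m[r])
    if len(c)>4: P.append(plane(ray('wrist',(c.mean(),r),T),.040))
P=np.array(P);a,b=np.polyfit(P[:,0],P[:,1],1);print(P[0],P[-1],'yaw',np.degrees(np.arctan(a))-180,'y at .51',a*.51+b)
e=plane(ray('wrist',(271.4,172.9),T),.040);print('handle blade end',e)
t=np.radians(np.degrees(np.arctan(a)));g=e[:2]+40*1e-3*np.array([np.cos(t),np.sin(t)]);print('grip',g)
to([g[0],g[1],.031],np.degrees(t)-180)
```

```text
[0.477  0.0245 0.04  ] [0.5534 0.0477 0.04  ] yaw -163.26078669464567 y at .51 0.03465396112268651
handle blade end [0.4733 0.0241 0.04  ]
grip [0.5116 0.0357]
delta mm [-1.2 -2.1 72.2] rotvec [-0.02  0.09 -0.42] at [0.5098 0.0373 0.1032] [-179.98    0.09 -163.69]
```

Emit:
apply_moves(deltas=[{"fingers": 50,"delta_pos": [-1,-2,25],"angular": [0,0,-0.4]},{"fingers": 50,"delta_pos": [-1,-2,50],"angular": [0,0,-0.4]},{"fingers": 50,"delta_pos": [-1,-2,64],"angular": [0,0,-0.4]},{"fingers": 50,"delta_pos": [-1,-2,70],"angular": [0,0,-0.4]},{"fingers": 50,"delta_pos": [-1,-2,70],"angular": [0,0,-0.4]},{"fingers": 50,"delta_pos": [-1,-2,70],"angular": [0,0,-0.4]}])

```text
clock: 3.6
tool_pos: [0.5115, 0.0355, 0.0331]
orientation: [180.0, 0.1, -163.4]
force: [0.8, -0.3, -0.2]
opening: 0.0499
gripper_force: 0.0
```

Emit:
apply_moves(deltas=[{"fingers": 5,"delta_pos": [0,0,0],"angular": [0,0,0]},{"fingers": 5,"delta_pos": [0,0,0],"angular": [0,0,0]},{"fingers": 5,"delta_pos": [0,0,0],"angular": [0,0,0]},{"fingers": 5,"delta_pos": [0,0,0],"angular": [0,0,0]},{"fingers": 5,"delta_pos": [0,0,0],"angular": [0,0,0]}])

```text
clock: 4.1
tool_pos: [0.5104, 0.0349, 0.0316]
orientation: [180.0, 0.0, -163.4]
force: [0.1, -0.6, 0.2]
opening: 0.0155
gripper_force: 0.0
```

Emit:
apply_moves(deltas=[{"fingers": 5,"delta_pos": [0,0,0],"angular": [0,0,0]},{"fingers": 5,"delta_pos": [0,0,0],"angular": [0,0,0]},{"fingers": 5,"delta_pos": [0,0,0],"angular": [0,0,0]}])

```text
clock: 4.4
tool_pos: [0.5103, 0.0349, 0.0316]
orientation: [-180.0, -0.0, -163.4]
force: [0.3, -0.4, 1.0]
opening: 0.0133
gripper_force: 30.0
```

Emit:
apply_moves(deltas=[{"fingers": 5,"delta_pos": [0,0,-12],"angular": [0,0,0]},{"fingers": 5,"delta_pos": [0,0,-35],"angular": [0,0,0]},{"fingers": 5,"delta_pos": [0,0,-65],"angular": [0,0,0]},{"fingers": 5,"delta_pos": [0,0,-95],"angular": [0,0,0]},{"fingers": 5,"delta_pos": [0,0,-125],"angular": [0,0,0]},{"fingers": 5,"delta_pos": [0,0,-140],"angular": [0,0,0]},{"fingers": 5,"delta_pos": [0,0,-140],"angular": [0,0,0]}])

```text
clock: 5.1
tool_pos: [0.5117, 0.0353, 0.1749]
orientation: [180.0, 0.3, -163.4]
force: [-0.0, -0.1, -0.8]
opening: 0.0134
gripper_force: 30.0
```

```bash
python3 -c "
from h import *
print(ctrl.get_obs()['gripper_force'],ctrl.get_obs()['opening'])
to([.421,.374,.17],-94.7)
T=tool();i=ctrl.snapshot('wrist')[:,:,::-1].copy();cv2.imwrite('pics/w4.png',i)"
```

```text
29.999416172504425 0.013426919614719075
delta mm [-10.  350.5   5.1] rotvec [ -0.17   0.28 -68.68] at [0.5117 0.0353 0.1749] [ 179.98    0.31 -163.38]
```

Emit:
apply_moves(deltas=[{"fingers": 5,"delta_pos": [0,25,0],"angular": [0,0,-6]},{"fingers": 5,"delta_pos": [-1,65,0],"angular": [0,0,-14]},{"fingers": 5,"delta_pos": [-3,105,0],"angular": [0,0,-22]},{"fingers": 5,"delta_pos": [-4,145,0],"angular": [0,0,-30]},{"fingers": 5,"delta_pos": [-5,185,0],"angular": [0,0,-38]},{"fingers": 5,"delta_pos": [-6,225,0],"angular": [0,0,-46]},{"fingers": 5,"delta_pos": [-7,265,0],"angular": [0,0,-54]},{"fingers": 5,"delta_pos": [-9,305,0],"angular": [0,0,-61]},{"fingers": 5,"delta_pos": [-10,335,0],"angular": [0,0,-66]},{"fingers": 5,"delta_pos": [-10,350,0],"angular": [0,0,-68.7]}])

```text
clock: 6.15
tool_pos: [0.4188, 0.3749, 0.1704]
orientation: [179.9, -0.1, -94.4]
force: [-0.1, -0.7, -0.5]
opening: 0.0134
gripper_force: 30.0
```

Emit:
apply_moves(deltas=[{"fingers": 5,"delta_pos": [0,0,20],"angular": [0,0,0]},{"fingers": 5,"delta_pos": [0,0,40],"angular": [0,0,0]},{"fingers": 5,"delta_pos": [0,0,40],"angular": [0,0,0]}])

```text
clock: 6.45
tool_pos: [0.4184, 0.3709, 0.1283]
orientation: [179.8, -0.3, -94.8]
force: [0.0, 0.3, -0.4]
opening: 0.0136
gripper_force: 30.0
```

```bash
python3 -c "
from h import *
print(ctrl.get_obs()['gripper_force'],ctrl.get_obs()['opening'],ctrl.get_obs()['orientation'])
T=tool();np.save('T5',T);print(T[:3,3]);i=ctrl.snapshot('wrist')[:,:,::-1].copy();cv2.imwrite('pics/w5.png',i);s=ctrl.snapshot('side')[:,:,::-1].copy()
cv2.imwrite('pics/w5s.png',np.hstack([i,cv2.resize(s[300:420,180:420],(240,120))[:, :].copy() if 0 else cv2.copyMakeBorder(s[250:420,180:420],0,250,0,0,0)]))"
```

```text
29.999217689037323 0.01359506414392563 [179.8036589   -0.3137453  -94.75923272]
[0.41839224 0.37088196 0.12829592]
```

View pics/w5s.png

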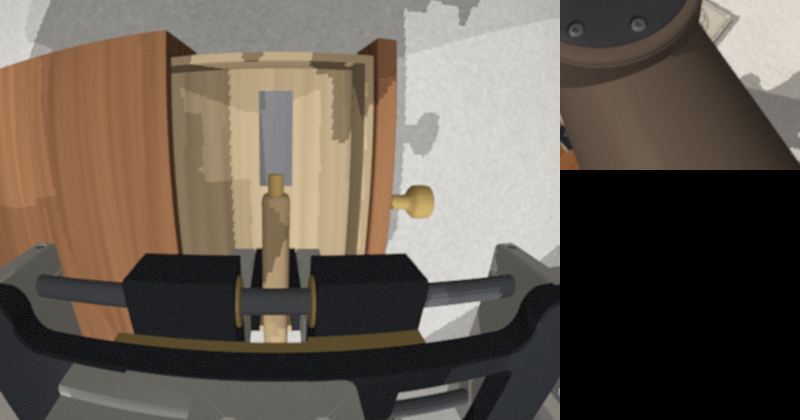

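The spatula hangs level over the drawer. Its blade tip is at (276,92), inside the side wall at row 67. The chest edge is at x≈176 and the front board's inner edge at x≈370.

```bash
python3 -c "
from h import *
np.set_printoptions(precision=4,suppress=True)
T=np.load('T5.npy');p=lambda u,v,z:plane(ray('wrist',(u,v),T),z)
print(p(175,200,.085),p(372,200,.073),p(368,200,.073),'wall',p(270,66,.063),p(278,66,.063),'tip',p(276,92,T[2,3]+.006))"
```

```text
[0.4827 0.3416 0.085 ] [0.3488 0.3561 0.073 ] [0.3518 0.3559 0.073 ] wall [0.4126 0.2594 0.063 ] [0.4072 0.2598 0.063 ] tip [0.4108 0.2825 0.1343]
```

Emit:
apply_moves(deltas=[{"fingers": 5,"delta_pos": [-5,0,20],"angular": [0,0,0]},{"fingers": 5,"delta_pos": [-5,0,40],"angular": [0,0,0]},{"fingers": 5,"delta_pos": [-5,0,60],"angular": [0,0,0]},{"fingers": 5,"delta_pos": [-5,0,75],"angular": [0,0,0]},{"fingers": 5,"delta_pos": [-5,0,85],"angular": [0,0,0]},{"fingers": 5,"delta_pos": [-5,0,92],"angular": [0,0,0]},{"fingers": 5,"delta_pos": [-5,0,97],"angular": [0,0,0]},{"fingers": 5,"delta_pos": [-5,0,97],"angular": [0,0,0]},{"fingers": 5,"delta_pos": [-5,0,97],"angular": [0,0,0]}])

```text
clock: 7.45
tool_pos: [0.4206, 0.3785, 0.0351]
orientation: [-180.0, 0.0, -94.7]
force: [-0.0, 0.1, 0.0]
opening: 0.0136
gripper_force: 30.0
```

Emit:
apply_moves(deltas=[{"fingers": 5,"delta_pos": [0,0,1],"angular": [0,0,0]},{"fingers": 5,"delta_pos": [0,0,2],"angular": [0,0,0]},{"fingers": 5,"delta_pos": [0,0,3],"angular": [0,0,0]},{"fingers": 5,"delta_pos": [0,0,3],"angular": [0,0,0]},{"fingers": 5,"delta_pos": [0,0,3],"angular": [0,0,0]}])

```text
clock: 7.95
tool_pos: [0.4203, 0.3781, 0.0316]
orientation: [180.0, -0.0, -94.7]
force: [-0.2, 0.1, -0.4]
opening: 0.0137
gripper_force: 30.0
```

Emit:
apply_moves(deltas=[{"fingers": 5,"delta_pos": [0,0,1.5],"angular": [0,0,0]},{"fingers": 5,"delta_pos": [0,0,3],"angular": [0,0,0]},{"fingers": 5,"delta_pos": [0,0,4],"angular": [0,0,0]},{"fingers": 5,"delta_pos": [0,0,4],"angular": [0,0,0]},{"fingers": 5,"delta_pos": [0,0,4],"angular": [0,0,0]}])

```text
clock: 8.45
tool_pos: [0.4203, 0.3781, 0.0275]
orientation: [180.0, -0.0, -94.7]
force: [0.2, 0.2, -0.8]
opening: 0.0135
gripper_force: 30.0
```

Emit:
apply_moves(deltas=[{"fingers": 5,"delta_pos": [0,0,0.7],"angular": [0,0,0]},{"fingers": 5,"delta_pos": [0,0,1.2],"angular": [0,0,0]},{"fingers": 5,"delta_pos": [0,0,1.2],"angular": [0,0,0]},{"fingers": 5,"delta_pos": [0,0,1.2],"angular": [0,0,0]}])

```text
clock: 8.85
tool_pos: [0.4203, 0.3781, 0.0264]
orientation: [-180.0, -0.0, -94.7]
force: [-0.3, 0.1, -0.6]
opening: 0.0133
gripper_force: 30.0
```

Emit:
apply_moves(deltas=[{"fingers": 5,"delta_pos": [0,0,0.5],"angular": [0,0,0]},{"fingers": 5,"delta_pos": [0,0,1],"angular": [0,0,0]},{"fingers": 5,"delta_pos": [0,0,1],"angular": [0,0,0]},{"fingers": 5,"delta_pos": [0,0,1],"angular": [0,0,0]}])

```text
clock: 9.25
tool_pos: [0.4204, 0.3782, 0.0256]
orientation: [-180.0, 0.0, -94.7]
force: [0.8, -1.8, 4.3]
opening: 0.0135
gripper_force: 30.0
```

Contact is felt at 4 N upward, so the spatula is resting on the floor. I'll open a little and then rise.

Emit:
apply_moves(deltas=[{"fingers": 18,"delta_pos": [0,0,0],"angular": [0,0,0]},{"fingers": 24,"delta_pos": [0,0,0],"angular": [0,0,0]},{"fingers": 34,"delta_pos": [0,0,0],"angular": [0,0,0]},{"fingers": 34,"delta_pos": [0,0,0],"angular": [0,0,0]},{"fingers": 34,"delta_pos": [0,0,-15],"angular": [0,0,0]},{"fingers": 34,"delta_pos": [0,0,-40],"angular": [0,0,0]},{"fingers": 34,"delta_pos": [0,0,-80],"angular": [0,0,0]},{"fingers": 34,"delta_pos": [0,0,-120],"angular": [0,0,0]},{"fingers": 34,"delta_pos": [0,0,-160],"angular": [0,0,0]},{"fingers": 34,"delta_pos": [0,0,-200],"angular": [0,0,0]}])

```text
clock: 10.25
tool_pos: [0.4201, 0.3779, 0.2271]
orientation: [180.0, 0.0, -94.7]
force: [0.6, 0.7, 0.5]
opening: 0.034
gripper_force: 0.0
```

Run:
```python
from h import *
np.set_printoptions(precision=4,suppress=True)
T=tool();np.save('T6',T);print(T[:3,3]);i=ctrl.snapshot('wrist')[:,:,::-1].copy();cv2.imwrite('pics/w6.png',i)
# loupe from the two fixed views (first pictures): lens ~(0.588,-0.311), handle end ~(0.4425,-0.3254)
to([.51,-.318,.26],-174)
```

```text
[0.4201 0.3779 0.2271]
delta mm [ 688.6 -143.7  -29.8] rotvec [ 0.    0.62 79.37] at [0.4226 0.3801 0.2346] [-179.63    0.44  -94.63]
```

View pics/w6.png

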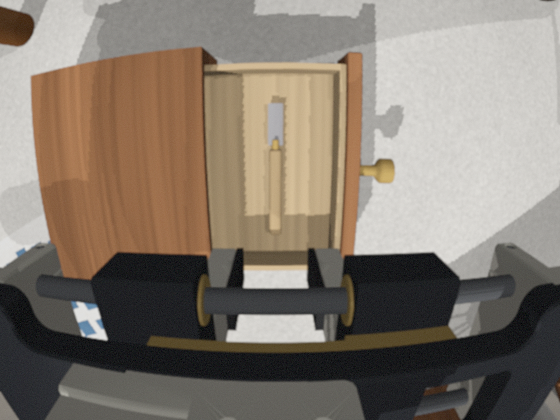

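The spatula lies flat on the drawer floor, from (275,103) to (275,232), in the uncovered part. Next is the loupe.

Emit:
apply_moves(deltas=[{"fingers": 50,"delta_pos": [20,-7,-10],"angular": [0,0,2]},{"fingers": 60,"delta_pos": [60,-20,-20],"angular": [0,0,6]},{"fingers": 60,"delta_pos": [100,-34,-27],"angular": [0,0,10]},{"fingers": 60,"delta_pos": [140,-48,-27],"angular": [0,0,15]},{"fingers": 60,"delta_pos": [180,-62,-27],"angular": [0,0,20]},{"fingers": 60,"delta_pos": [220,-75,-27],"angular": [0,0,25]},{"fingers": 60,"delta_pos": [260,-89,-27],"angular": [0,0,30]},{"fingers": 60,"delta_pos": [300,-103,-27],"angular": [0,0,35]},{"fingers": 60,"delta_pos": [340,-116,-27],"angular": [0,0,40]},{"fingers": 60,"delta_pos": [380,-130,-27],"angular": [0,0,45]}])

```text
clock: 11.3
tool_pos: [0.5182, -0.0134, 0.252]
orientation: [180.0, -0.0, -139.9]
force: [1.3, -0.2, 0.7]
opening: 0.0604
gripper_force: 0.0
```

```bash
python3 -c "
from h import *
to([.60,-.32,.26],-174)"
```

```text
delta mm [ 134.7 -287.3   -8.1] rotvec [ 1.000e-02 -3.000e-02  3.406e+01] at [ 0.5182 -0.0134  0.252 ] [ 1.7998e+02 -2.0000e-02 -1.3994e+02]
```

Emit:
apply_moves(deltas=[{"fingers": 60,"delta_pos": [17,-36,-2],"angular": [0,0,5]},{"fingers": 60,"delta_pos": [34,-72,-4],"angular": [0,0,10]},{"fingers": 60,"delta_pos": [51,-108,-6],"angular": [0,0,15]},{"fingers": 60,"delta_pos": [68,-144,-8],"angular": [0,0,20]},{"fingers": 60,"delta_pos": [85,-180,-8],"angular": [0,0,25]},{"fingers": 60,"delta_pos": [102,-216,-8],"angular": [0,0,30]},{"fingers": 60,"delta_pos": [119,-252,-8],"angular": [0,0,34]},{"fingers": 60,"delta_pos": [134,-286,-8],"angular": [0,0,34]},{"fingers": 60,"delta_pos": [134,-286,-8],"angular": [0,0,34]},{"fingers": 60,"delta_pos": [134,-286,-8],"angular": [0,0,34]}])

```text
clock: 12.3
tool_pos: [0.6006, -0.3171, 0.2587]
orientation: [179.9, -0.1, -173.8]
force: [0.6, 0.4, -0.6]
opening: 0.06
gripper_force: 0.0
```

Run:
```python
from h import *
T=tool();np.save('T7',T);print(T[:3,3],ctrl.get_obs()['orientation']);i=ctrl.snapshot('wrist')[:,:,::-1].copy();cv2.imwrite('pics/w7.png',i)
```

```text
[ 0.60059416 -0.31709277  0.25873134] [ 1.79937358e+02 -1.30549596e-01 -1.73842932e+02]
```

View pics/w7.png

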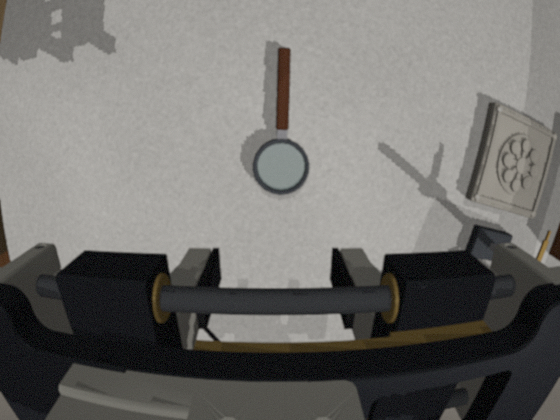

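The loupe's lens is at (281,166), with its handle running straight up the image from (282,130) to (284,48). The rosette is at about (517,163), clear of the spatula.

Run:
```python
from h import *
np.set_printoptions(precision=4,suppress=True)
T=np.load('T7.npy');i=cv2.imread('pics/w7.png')
g=cv2.cvtColor(i,cv2.COLOR_BGR2GRAY);hsv=cv2.cvtColor(i,cv2.COLOR_BGR2HSV)
m=(g<95).astype(np.uint8);m[:134]=0;m[200:]=0;m[:,:245]=0;m[:,320:]=0
c=max(cv2.findContours(m,0,1)[0],key=cv2.contourArea);el=cv2.fitEllipse(c);print(el)
W=np.array([plane(ray('wrist',q,T),.012)[:2] for q in c[:,0].astype(float)])
A=np.c_[2*W,np.ones(len(W))];s=np.linalg.lstsq(A,(W**2).sum(1),rcond=None)[0];L=s[:2];print('lens',L,'rad',np.sqrt(s[2]+L@L))
m=cv2.inRange(hsv,(0,90,30),(14,255,200));m[134:]=0;m[:,:260]=0;m[:,310:]=0;p=np.argwhere(m)[:,::-1]
H=np.array([plane(ray('wrist',q.astype(float),T),.018)[:2] for q in p]);u=np.linalg.svd(H-H.mean(0),full_matrices=False)[2][0];u*=np.sign(u[0])
t=(H-L)@u;print('handle',H.mean(0),'yaw',np.degrees(np.arctan2(u[1],u[0])),'range',t.min(),t.max(),'lens-line',np.degrees(np.arctan2(*(L-H.mean(0))[::-1])))
a=(L-H.mean(0));a/=np.linalg.norm(a)
G=L-.080*a;print('grip',G);to([G[0],G[1],.07],np.degrees(np.arctan2(a[1],a[0]))-180)
# rosette
T2=np.load('T2.npy');T3=np.load('T3.npy')
r7=ray('wrist',(517,163),T)
print('ros w7',plane(r7,.028))
cs=[(193,368),(287,403),(243,505),(153,460)];C=np.array([plane(ray('wrist',((x)/1.03,(y-299)/1.03),T2),.02) for x,y in cs]);print('w2 corners',C,C.mean(0),[np.linalg.norm(C[k]-C[k-1]) for k in range(4)])
```

```text
((280.17742919921875, 165.98568725585938), (54.70919418334961, 55.44892883300781), 123.02810668945312)
lens [ 0.5883 -0.3113] rad 0.03505418795438276
handle [ 0.4915 -0.3189] yaw 4.762297462538126 range -0.14798276543422006 -0.048607155413146724 lens-line 4.52693116348153
grip [ 0.5085 -0.3176]
delta mm [ 91.5   8.5 189.5] rotvec [ 0.05 -0.09  1.7 ] at [ 0.6007 -0.3163  0.2593] [ 179.95   -0.09 -173.77]
ros w7 [0.5306 0.0372 0.028 ]
w2 corners [[ 0.4547 -0.0106  0.02  ]
 [ 0.4602  0.1228  0.02  ]
 [ 0.6092  0.1135  0.02  ]
 [ 0.5908 -0.0269  0.02  ]] [0.5287 0.0497 0.02  ] [np.float64(0.13708165004350137), np.float64(0.13350466089968077), np.float64(0.14920843525036454), np.float64(0.14153117268437743)]
```

Emit:
apply_moves(deltas=[{"fingers": 60,"delta_pos": [30,3,20],"angular": [0,0,1.7]},{"fingers": 50,"delta_pos": [65,6,50],"angular": [0,0,1.7]},{"fingers": 50,"delta_pos": [91.5,8.5,90],"angular": [0,0,1.7]},{"fingers": 50,"delta_pos": [91.5,8.5,130],"angular": [0,0,1.7]},{"fingers": 50,"delta_pos": [91.5,8.5,170],"angular": [0,0,1.7]},{"fingers": 50,"delta_pos": [91.5,8.5,200],"angular": [0,0,1.7]},{"fingers": 50,"delta_pos": [91.5,8.5,200],"angular": [0,0,1.7]},{"fingers": 50,"delta_pos": [91.5,8.5,200],"angular": [0,0,1.7]}])

```text
clock: 13.15
tool_pos: [0.5099, -0.3171, 0.0612]
orientation: [-180.0, -0.0, -175.3]
force: [-0.0, -0.2, 1.0]
opening: 0.0499
gripper_force: 0.0
```

Run:
```python
from h import *
np.set_printoptions(precision=4,suppress=True)
T=tool();np.save('T8',T);i=ctrl.snapshot('wrist')[:,:,::-1].copy();cv2.imwrite('pics/w8.png',i)
hsv=cv2.cvtColor(i,cv2.COLOR_BGR2HSV);m=cv2.inRange(hsv,(0,90,25),(14,255,200));m[:,:240]=0;m[:,320:]=0
P=[]
for r in range(60,280,8):
    c=np.flatnonzero(m[r])
    if len(c)>8: q=plane(ray('wrist',(c.mean(),r),T),.018);P.append(np.linalg.inv(T)@np.append(q,1));print(r,len(c),(P[-1]*1000).round(1)[:2])
P=np.array(P);a=np.polyfit(P[:,0],P[:,1],1);print('slope deg',np.degrees(np.arctan(a[0])),'y at tcp mm',a[1]*1000)
to([.5085,-.3176,.004],-175.4)
```

```text
132 23 [67.  -0.4]
140 23 [62.  -0.4]
148 23 [57.  -0.4]
156 22 [52.  -0.1]
164 23 [46.9 -0.4]
172 22 [41.8 -0.1]
180 22 [36.7 -0.1]
188 22 [31.5 -0.1]
196 22 [26.2 -0.1]
204 21 [20.9 -0.4]
212 21 [15.4 -0.4]
220 21 [ 9.9 -0.4]
228 21 [ 4.4 -0.4]
236 21 [-1.3 -0.4]
244 21 [-7.2 -0.4]
252 20 [-13.1  -0.1]
260 20 [-19.2  -0.1]
268 20 [-25.4  -0.1]
slope deg -0.024875111030100653 y at tcp mm -0.2621090012633188
delta mm [ 2.4  0.1 58.2] rotvec [-0.06  0.1   0.08] at [ 0.5108 -0.3175  0.0622] [-179.94    0.1  -175.32]
```

Aligned to within 0.3 mm.

Emit:
apply_moves(deltas=[{"fingers": 50,"delta_pos": [2,0,20],"angular": [0,0,0]},{"fingers": 50,"delta_pos": [2,0,40],"angular": [0,0,0]},{"fingers": 50,"delta_pos": [2,0,52],"angular": [0,0,0]},{"fingers": 50,"delta_pos": [2,0,56],"angular": [0,0,0]},{"fingers": 50,"delta_pos": [2,0,56],"angular": [0,0,0]},{"fingers": 50,"delta_pos": [2,0,56],"angular": [0,0,0]}])

```text
clock: 13.8
tool_pos: [0.5085, -0.318, 0.0055]
orientation: [-180.0, 0.1, -175.4]
force: [0.2, 0.4, 0.6]
opening: 0.0504
gripper_force: 0.0
```

Emit:
apply_moves(deltas=[{"fingers": 30,"delta_pos": [0,0,0],"angular": [0,0,0]},{"fingers": 5,"delta_pos": [0,0,0],"angular": [0,0,0]},{"fingers": 5,"delta_pos": [0,0,0],"angular": [0,0,0]},{"fingers": 5,"delta_pos": [0,0,0],"angular": [0,0,0]},{"fingers": 5,"delta_pos": [0,0,0],"angular": [0,0,0]},{"fingers": 5,"delta_pos": [0,0,0],"angular": [0,0,0]},{"fingers": 5,"delta_pos": [0,0,0],"angular": [0,0,0]},{"fingers": 5,"delta_pos": [0,0,0],"angular": [0,0,0]}])

```text
clock: 14.6
tool_pos: [0.5077, -0.3178, 0.0044]
orientation: [-180.0, 0.0, -175.4]
force: [1.0, 1.1, 2.0]
opening: 0.0159
gripper_force: 30.0
```

Emit:
apply_moves(deltas=[{"fingers": 5,"delta_pos": [0,0,-8],"angular": [0,0,0]},{"fingers": 5,"delta_pos": [0,0,-25],"angular": [0,0,0]},{"fingers": 5,"delta_pos": [0,0,-60],"angular": [0,0,0]},{"fingers": 5,"delta_pos": [0,0,-100],"angular": [0,0,0]},{"fingers": 5,"delta_pos": [0,0,-140],"angular": [0,0,0]},{"fingers": 5,"delta_pos": [0,0,-180],"angular": [0,0,0]},{"fingers": 5,"delta_pos": [0,0,-220],"angular": [0,0,0]},{"fingers": 5,"delta_pos": [0,0,-260],"angular": [0,0,0]},{"fingers": 5,"delta_pos": [0,0,-285],"angular": [0,0,0]},{"fingers": 5,"delta_pos": [0,0,-296],"angular": [0,0,0]}])

```text
clock: 15.6
tool_pos: [0.5081, -0.318, 0.3037]
orientation: [-179.9, 0.2, -175.4]
force: [1.1, 0.8, -1.7]
opening: 0.0158
gripper_force: 30.0
```

Emit:
apply_moves(deltas=[{"fingers": 5,"delta_pos": [-6,15,0],"angular": [0,0,0]},{"fingers": 5,"delta_pos": [-20,55,0],"angular": [0,0,0]},{"fingers": 5,"delta_pos": [-37,100,0],"angular": [0,0,0]},{"fingers": 5,"delta_pos": [-54,145,0],"angular": [0,0,0]},{"fingers": 5,"delta_pos": [-70,190,0],"angular": [0,0,0]},{"fingers": 5,"delta_pos": [-87,235,0],"angular": [0,0,0]},{"fingers": 5,"delta_pos": [-104,280,0],"angular": [0,0,0]},{"fingers": 5,"delta_pos": [-120,325,0],"angular": [0,0,0]},{"fingers": 5,"delta_pos": [-130,354,0],"angular": [0,0,0]},{"fingers": 5,"delta_pos": [-130,354,0],"angular": [0,0,0]}])

```text
clock: 16.6
tool_pos: [0.6085, 0.0499, 0.2974]
orientation: [180.0, -0.2, -175.2]
force: [-0.5, -0.5, -1.8]
opening: 0.0155
gripper_force: 30.0
```

Run:
```python
from h import *
ctrl.snapshot('side')
o=ctrl.get_obs();T=tool();np.save('T9',T);print(T[:3,3],o['orientation'],o['opening']);i=ctrl.snapshot('wrist')[:,:,::-1].copy();cv2.imwrite('pics/w9.png',i)
cv2.imwrite('pics/w9c.png',cv2.resize(i[40:300,130:430],(0,0),fx=2.2,fy=2.2,interpolation=2))
```

```text
[0.6080498  0.0481039  0.29768878] [-179.97841991   -0.23561595 -175.2273314 ] 0.01599571942707507
```

View pics/w9c.png

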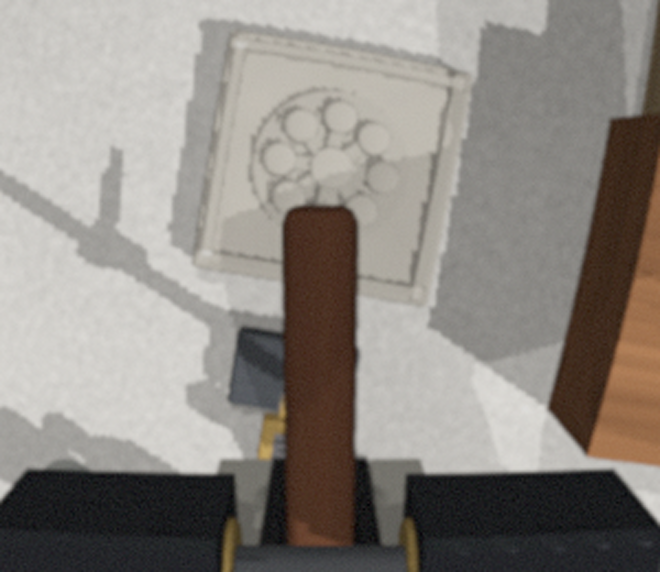

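In this close-up the panel corners are at (235,36), (470,73), (426,303) and (197,266). The petal pairs cross at about (332,168), which is the rosette centre. The held handle hides the pointer tip.

Run:
```python
from h import *
np.set_printoptions(precision=4,suppress=True)
T=np.load('T9.npy');T2=np.load('T2.npy');f=lambda x,y:(130+x/2.2-.3,40+y/2.2-.3)
w=lambda x,y,z:plane(ray('wrist',f(x,y),T),z)
ros=w(332,168,.028);C=np.array([w(*c,.02) for c in((235,36),(470,73),(426,303),(197,266))]);print('ros',ros,'cornermean',C.mean(0),[np.linalg.norm(C[k]-C[k-1]).round(4) for k in range(4)])
e=C[3]-C[0]+C[2]-C[1];yw=np.degrees(np.arctan2(e[1],e[0]));print('panel yaw',yw)
u=np.array([np.cos(np.radians(yw)),np.sin(np.radians(yw)),0])
# rosette cross-check with side+w9
tip=ros+.070*u;print('tip pred',tip)
for n,q,TT in(('scene',(275.9,177.1),None),('side',(279.6,222.7),None),('wrist',(166,196.4),T2)):
    c,d=ray(n,q,TT);A=np.c_[d,[0,0,-1]];s=np.linalg.lstsq(A,np.array([tip[0],tip[1],0])-c,rcond=None)[0];x=c+s[0]*d;print(n,x,s[1])
# projections of rosette centre into the fixed views, for checking
print(proj('scene',ros),proj('side',ros),[ (proj('scene',tip*[1,1,0]+[0,0,z]).round(1),proj('side',tip*[1,1,0]+[0,0,z]).round(1)) for z in(.117,.121,.125)])
a,b=(ray('wrist',f(332,168),T),ray('wrist',(517,163),np.load('T7.npy')));print(tri(a,b))
```

```text
ros [0.5325 0.0493 0.028 ] cornermean [0.5324 0.0497 0.02  ] [np.float64(0.1441), np.float64(0.1434), np.float64(0.1461), np.float64(0.1445)]
panel yaw -5.108214551635439
tip pred [0.6022 0.0431 0.028 ]
scene [0.6022 0.043  0.1205] 0.1205061494233
side [0.602  0.043  0.1298] 0.12979329087783537
wrist [0.6004 0.0404 0.1242] 0.12417926673876789
[258.7806 194.6857] [304.8566 269.3187] [(array([275.9, 178.3]), array([279.5, 226.8])), (array([275.9, 176.9]), array([279.5, 225.5])), (array([275.9, 175.6]), array([279.5, 224.2]))]
(array([0.5317, 0.0495, 0.0147]), np.float64(0.0008312301084326991))
```

Emit:
apply_moves(deltas=[{"fingers": 5,"delta_pos": [20,1,0],"angular": [0,0,0]},{"fingers": 5,"delta_pos": [60,3,0],"angular": [0,0,0]},{"fingers": 5,"delta_pos": [105,5,0],"angular": [0,0,0]},{"fingers": 5,"delta_pos": [145,7,10],"angular": [0,0,0]},{"fingers": 5,"delta_pos": [156,8,40],"angular": [0,0,0]},{"fingers": 5,"delta_pos": [156,8,80],"angular": [0,0,0]},{"fingers": 5,"delta_pos": [156,8,120],"angular": [0,0,0]},{"fingers": 5,"delta_pos": [156,8,150],"angular": [0,0,0]},{"fingers": 5,"delta_pos": [156,8,170],"angular": [0,0,0]},{"fingers": 5,"delta_pos": [156,8,179],"angular": [0,0,0]}])

```text
clock: 17.7
tool_pos: [0.4507, 0.0394, 0.1191]
orientation: [-179.9, -0.2, -175.5]
force: [-0.4, -0.7, -2.1]
opening: 0.0157
gripper_force: 30.0
```

Emit:
apply_moves(deltas=[{"fingers": 5,"delta_pos": [0,0,0],"angular": [0,0,0]},{"fingers": 5,"delta_pos": [0,0,0],"angular": [0,0,0]},{"fingers": 5,"delta_pos": [0,0,0],"angular": [0,0,0]}])

```text
clock: 18.0
tool_pos: [0.4534, 0.0412, 0.1225]
orientation: [180.0, 0.1, -175.4]
force: [0.2, 0.6, -1.8]
opening: 0.0155
gripper_force: 30.0
```

Run:
```python
from h import *
o=ctrl.get_obs();T=tool();np.save('T10',T);print(T[:3,3],o['orientation'],o['opening'],o['force'])
a=ctrl.snapshot('scene')[:,:,::-1].copy();b=ctrl.snapshot('side')[:,:,::-1].copy();cv2.imwrite('pics/sc10.png',a);cv2.imwrite('pics/sd10.png',b)
z=lambda i,x,y:cv2.resize(i[y:y+116,x:x+100],(0,0),fx=4,fy=4,interpolation=2)
cv2.imwrite('pics/c10.png',np.hstack([z(a,215,130),z(b,240,195)]))
```

```text
[0.45344598 0.04116435 0.12252021] [ 1.79961199e+02  1.13942945e-01 -1.75404697e+02] 0.015495669931060904 [ 0.17847583  0.5658886  -1.77665626]
```

View pics/c10.png

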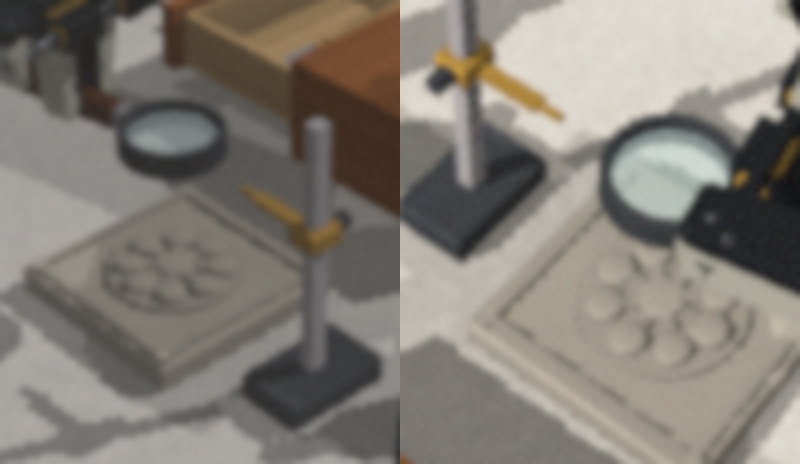

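The pointer tip is at (244,189) in the left (scene) crop and (562,118) in the right (side) crop. The lens frame's silhouette is centred at about (172,138) left and (669,180) right. The rosette boss is at (180,264) and (663,293).

Run:
```python
from h import *
np.set_printoptions(precision=4,suppress=True)
S=lambda x,y:ray('scene',(215+x/4-.4,130+y/4-.4));D=lambda x,y:ray('side',(240+(x-400)/4-.4,195+y/4-.4))
for n,a,b in(('lens',(172,138),(669,180)),('ros',(179,266),(663,294)),('tip',(243,188),(563,119))): print(n,*tri(S(*a),D(*b)))
# frame silhouettes: dark region, extents
a=cv2.imread('pics/sc10.png');b=cv2.imread('pics/sd10.png')
for i,(x,y) in((a,(215,130)),(b,(240,195))):
    g=cv2.cvtColor(i[y:y+116,x:x+100],cv2.COLOR_BGR2GRAY);g=cv2.resize(g,(0,0),fx=4,fy=4,interpolation=2)
    for col in (150,172,195) if x==215 else (230,250,268): 
        r=np.flatnonzero(g[:260,col]<80);print(x,col,r.min() if len(r) else None,r.max() if len(r) else None)
    row=135 if x==215 else 180; r=np.flatnonzero(g[row]<80);print('row',row,r.min(),r.max(), r[np.flatnonzero(np.diff(r)>3)])
o=ctrl.get_obs();print(tool()[:3,3],o['orientation'])
T=tool();print('lens FK',(T@np.array([-.0809,0,-.0046,1])))
```

```text
lens [0.5349 0.0477 0.1276] 0.0005628158073693032
ros [0.5349 0.0464 0.0264] 0.0017966218468232487
tip [0.6018 0.041  0.1229] 0.00029099741087287476
215 150 0 175
215 172 6 182
215 195 0 178
row 135 118 399 [124 228 308]
240 230 128 233
240 250 121 242
240 268 118 245
row 180 22 399 [ 53 142 207]
[0.4533 0.0412 0.1223] [ 179.9565    0.102  -175.4041]
lens FK [0.5339 0.0477 0.1271 1.    ]
```

Emit:
apply_moves(deltas=[{"fingers": 5,"delta_pos": [1,0,2],"angular": [0,0,0]},{"fingers": 5,"delta_pos": [1,0,4.5],"angular": [0,0,0]},{"fingers": 5,"delta_pos": [1,0,4.5],"angular": [0,0,0]},{"fingers": 5,"delta_pos": [1,0,4.5],"angular": [0,0,0]},{"fingers": 5,"delta_pos": [1,0,4.5],"angular": [0,0,0]},{"fingers": 5,"delta_pos": [1,0,4.5],"angular": [0,0,0]}])

```text
clock: 18.7
tool_pos: [0.4518, 0.0409, 0.1169]
orientation: [-180.0, 0.0, -175.4]
force: [0.2, 0.4, -1.3]
opening: 0.0156
gripper_force: 30.0
```

Run:
```python
from h import *
np.set_printoptions(precision=4,suppress=True)
a=ctrl.snapshot('scene')[:,:,::-1].copy();b=ctrl.snapshot('side')[:,:,::-1].copy()
for i,(x,y) in((a,(215,130)),(b,(240,195))):
    g=cv2.cvtColor(i[y:y+116,x:x+100],cv2.COLOR_BGR2GRAY);g=cv2.resize(g,(0,0),fx=4,fy=4,interpolation=2)
    for col in (150,172,195) if x==215 else (230,250,268): r=np.flatnonzero(g[:260,col]<80);print(x,col,r.min(),r.max())
z=lambda i,x,y:cv2.resize(i[y:y+116,x:x+100],(0,0),fx=4,fy=4,interpolation=2)
cv2.imwrite('pics/c11.png',np.hstack([z(a,215,130),z(b,240,195)]))
o=ctrl.get_obs();T=tool();print(T[:3,3],o['orientation'],o['force'],o['gripper_force'],'lens FK',(T@np.array([-.0809,0,-.0046,1]))[:3])
```

```text
215 150 0 182
215 172 6 186
215 195 0 184
240 230 136 239
240 250 128 249
240 268 126 255
[0.4518 0.0409 0.1169] [-180.        0.0041 -175.3975] [-0.5342  0.139  -1.3064] 29.999333918094635 lens FK [0.5324 0.0474 0.1215]
```

Emit:
apply_moves(deltas=[{"fingers": 5,"delta_pos": [0,0.5,-1],"angular": [0,0,0]},{"fingers": 5,"delta_pos": [0,0.5,-1],"angular": [0,0,0]},{"fingers": 5,"delta_pos": [0,0.5,-1],"angular": [0,0,0]},{"fingers": 5,"delta_pos": [0,0.5,-1],"angular": [0,0,0]},{"fingers": 5,"delta_pos": [0,0.5,-1],"angular": [0,0,0]},{"fingers": 5,"delta_pos": [0,0.5,-1],"angular": [0,0,0]}])

```text
clock: 19.4
tool_pos: [0.4517, 0.0414, 0.1179]
orientation: [-180.0, -0.0, -175.4]
force: [0.6, -0.3, -1.3]
opening: 0.0157
gripper_force: 30.0
```

```bash
python3 -c "
from h import *
o=ctrl.get_obs();T=tool();print((T@np.array([-.0809,0,-.0046,1]))[:3],o['orientation'],o['gripper_force'],abs(o['qvel']).max())
print(ctrl.close_job())"
```

```text
[0.53229104 0.04785732 0.12245577] [-1.79999959e+02 -1.29129224e-03 -1.75402683e+02] 29.999510049819946 0.09229083254972077
the job is handed in; nothing more can be done
None
```

I handed the job in at 19.4 s: the spatula lies flat in the open drawer, and the gripper is holding the loupe level over the rosette, lens at about 122.5 mm against a pointer I measured at 121–124 mm and centred to within about 2 mm; the verdict was not shown.

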